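# Load the specimen carrier and hold it square in the stage corner

## Task

Set the amber dish in the carrier's one-dot pocket, let go of it, and only then set the blue dish in the two-dot pocket, both fully down. Then take the black carrier by its metal post, slide it into the corner of the white stage until its sides press flush against both dark fences, and finish while still gripping the post and pressing it firmly square into that corner: do not let go. Leave the rose dish, bottle, tweezers and slide box where they are.

Things in the scene. Friction and masses are not known exactly. Their poses are not given: they have to be found in the camera images.
- stage: white fixed stage plate lying on the table, 200 mm along its x, 300 mm along its y, 10 mm thick; origin at the centre of its underside, z up. Two dark steel fences are fixed on it along its far (+x) and left (+y) edges and meet in a corner. The carrier slides on its top, 10 mm above the table
- fence_far: dark steel fence bar fixed on the stage along its +x edge, 18 mm thick, 282 mm long, 16 mm tall above the stage top; origin at the centre of its underside, axes as the stage. Its inner face (9 mm to -x of the origin) lies at x = +82 mm of the stage frame
- fence_left: dark steel fence bar fixed on the stage along its +y edge, 18 mm thick, 182 mm long, 16 mm tall above the stage top; origin at the centre of its underside, axes as the stage. Its inner face (9 mm to -y of the origin) lies at y = +132 mm of the stage frame
- stage_corner (a point): the inside corner of the two fences, on the stage top: (82, 132, 10) mm in the stage frame
- carrier: loose black plate, 96 mm along its x, 180 mm along its y, 12 mm thick, about 0.55 kg, resting on the stage away from both fences and turned up to about 12 degrees from the stage's axes; origin at the centre of its underside, z up. Two round pockets 43 mm across, 5 mm deep, white inside, in its top and an upright post in its middle
- pocket_1 (a point): centre of the floor of the one-dot pocket, at (0, -58, 7) mm in the carrier frame; one white dot beside it. For the amber dish
- pocket_2 (a point): centre of the floor of the two-dot pocket, at (0, 58, 7) mm in the carrier frame; two white dots beside it. For the blue dish
- carrier_corner (a point): the carrier's lower corner that belongs in the stage corner, at (48, 90, 0) mm in the carrier frame. With its +x side on the far fence and +y side on the left fence the carrier's origin is at (34, 42, 10) mm in the stage frame, axes parallel
- post_top (a point): top centre of the carrier's round aluminium post, 16 mm diameter, at (0, 0, 50) mm in the carrier frame; the post rises 38 mm above the carrier's top. Gripped by the post, the carrier can swivel about it and squares itself against a fence; stage and fences are slippery (friction about 0.2): sliding takes up to 6 N, or 10 N along a fence it is pressed on
- dish_amber: sealed round specimen dish with an amber top, 35 mm diameter, 16 mm tall, 25 g, lying flat on the paper sheet on the table (the sheet adds no height); origin at the centre of its underside. In a pocket it stands 11 mm above the carrier's top
- dish_blue: the same dish with a blue top
- dish_rose: the same dish with a rose-pink top, a bystander on the same sheet
- bottle: bystander: small closed bottle, 36 mm diameter, 75 mm tall, red cap; origin at the centre of its underside
- tweezers: bystander: steel tweezers lying flat, about 130 mm long, 6 mm tall; origin at their middle on the underside, x along them
- slide_box: bystander: blue box with white lid, 62 x 92 x 36 mm; origin at the centre of its underside
There are look-alikes about, which are no part of the job. Of the things shaped like the carrier, the black one is meant. Several things look just like the dish_blue: the one meant starts farthest from the robot's base.

How it is judged:
By the outcome, as a careful person would: the job done as asked, in the order asked, and still so for the second after the job is handed in, while the arm keeps its last pose, push and grip.
It also fails if it takes over 72 s, if anything falls off the work surface, if the arm or the gripper's body presses on something with over 40 N, if the wrist force passes 120 N, or if a joint passes its speed limit or range.

## Robot

A 7-joint arm with a two-finger parallel gripper is mounted at the origin on the work surface. World frame = base frame: x ahead of the robot, y to its left, z up, the work surface at z = 0. Lengths are in m, angles in rad, forces in N, time in s.
With the tool pointing down it reaches from about 0.35 to 0.9 m from the base axis. Payload 8.1 kg.
Tool frame: the origin (TCP) lies midway between the tips of the shut fingers; the grasp point (between the pads) lies 19 mm behind it; z points along the fingers, x is the direction in which the jaws open and shut, and the axes are right-handed (so a half turn about z gives the same grasp; the last joint's range is limited). The gripper opens to 92 mm and grips with 3 to 60 N. Pads are 19 mm wide; open, the fingers measure 130 mm over their backs; the gripper's body (75 mm by 190 mm) begins 47 mm behind the grasp point.
Start: joints at [1.017, 0.434, 0.025, 1.573, -0.012, 1.134, -0.075], TCP at [0.272, -0.563, 0.227] pointing down, gripper open.
Joint ranges: [-2.62, 2.62], [-0.44, 2.09], [-1.27, 1.32], [0.08, 2.57], [-1.32, 4.46], [0.12, 2], [-2.74, 2.74]. Speed limits (rad/s): [2.22, 2.22, 3.01, 3.01, 3.14, 3.14, 3.14].

## Interface

Orientations are given as a 3x3 rotation matrix whose columns are the frame's x, y, z axes.
In Python, from station import env gives the robot as it stands.
- The arm moves only by the shell command python3 -m jog 'ROWS'. ROWS is text: rows parted by semicolons, each of 7 numbers parted by spaces: the shift along the tool's x, y, z in m, then the turn, a rotation vector about the tool's x, y, z in degrees, then the opening, from 0 (shut) to 1 (fully open). A call has 1 to 5 rows; each row shifts and turns the pose as measured when the row begins, along the tool's axes as they then stand; what a row does not reach is not made up. A row lasts 1/10 s, in which the tool goes at most 50 mm and 8.59 degrees, less where a joint would pass 70% of its speed; a pose out of reach is approached as far as the arm can. A call with a gripper value outside its range is refused whole. The fingers move at their own pace and stop on an object; the grip force is fixed at half the most. Time passes only in rows, so rows that do not move let the fingers close. It gives the time, the measured TCP pose, the force and the opening at its end, in the units of the state.
- env.state(): the state, without advancing time (a new reading comes with each control period).
- env.read_camera(name): name is "side" or "top"; returns (picture, depth): 480x640x3 uint8, red, green, blue; 480x640 float32, m along the optical axis (not along the pixel's ray), 0 where there is no reading.
- env.get_calibration(name): a dict with "fx", "fy", "cx", "cy" (pixels), "xyz" and "orientation" of the camera in the world. Camera axes: x right, y down, z forward; pixel columns grow to the right and rows downward; lengths in m; the calibration is good to about 2 mm. A picture is of the moment at which its call begins. get_calibration takes no time and is no camera call.
- env.close_job(): hands the job in, once; it reports no verdict.
The state is a dict: "time": time; "qpos": joint angles; "joint_vel": joint speeds; "joint_torque": joint torques, N m; "eef_pos": TCP position; "tcp_rot": TCP orientation; "ft_force": force on the tool from outside, world axes, zero at the start; "wrist_torque": the same for the moment, N m; "finger_gap": finger opening in m.
Only numpy, scipy, OpenCV 4.12 (cv2) and the standard library are available. Lean on these libraries where they do the work, as an engineer would, in place of code of your own. Each camera call takes 0.05 s, during which the arm holds its last target. There are 200 camera calls.

## Working session

There is one attempt and no reset: what is moved stays moved. The work goes in short steps, Python scripts to look and compute and a shell command to move; the robot and the scene stay as the last step left them, time stands still between calls to the robot, and variables do not carry over. Pictures are saved under pics/ and viewed, about 8 in all and at most 12, crops included, and the job is handed in when it is done.

```bash
mkdir -p pics; ls; python3 - <<'E'
from station import env
import cv2,numpy as np
for n in("top","side"):
    p,d=env.read_camera(n); c=env.get_calibration(n); print(n,c)
    cv2.imwrite(f"pics/{n}0.png",p[:,:,::-1]); np.save(f"{n}0.npy",d)
s=env.state(); print(s)
E
```

```text
pics
top {'fx': 456.04075786816264, 'fy': 456.04075786816264, 'cx': 323.9582232886342, 'cy': 231.72516894179358, 'xyz': array([0.34417962, 0.07517262, 1.10393687]), 'orientation': array([[-0.01763773, -0.9838871 ,  0.17791877],
       [-0.99980412,  0.01895364,  0.005699  ],
       [-0.00897938, -0.1777834 , -0.98402868]])}
side {'fx': 530.4367504225906, 'fy': 530.4367504225906, 'cx': 321.5535139858382, 'cy': 240.5324594883494, 'xyz': array([ 0.46061975, -0.88881064,  0.82133017]), 'orientation': array([[ 0.99891605, -0.03274939,  0.03307888],
       [-0.04627771, -0.62221257,  0.7814793 ],
       [-0.00501088, -0.78216303, -0.62305368]])}
{'time': 0.1, 'qpos': array([ 1.0174036 ,  0.43513331,  0.02496487,  1.57396021, -0.01155356,
        1.13398512, -0.0751107 ]), 'joint_vel': array([ 0.00173596, -0.00183554,  0.00044409, -0.00199923, -0.00022489,
       -0.00033372,  0.00023508]), 'joint_torque': array([ 4.38366507e-03, -6.69123101e+01,  9.88508575e-01, -3.15143967e+01,
       -6.04878366e-02,  3.74040124e-02,  9.23863490e-05]), 'eef_pos': array([ 0.27205823, -0.56220523,  0.22605353]), 'tcp_rot': array([[ 4.35631885e-01, -9.00124622e-01, -7.25351865e-04],
       [-9.00123928e-01, -4.35632459e-01,  1.12942580e-03],
       [-1.33261079e-03,  1.60892679e-04, -9.99999099e-01]]), 'ft_force': array([-0.0243557 , -0.49281514,  0.0841401 ]), 'wrist_torque': array([ 0.01564513, -0.00832639, -0.02968957]), 'finger_gap': 0.0915038886555037}
```

View pics/top0.png

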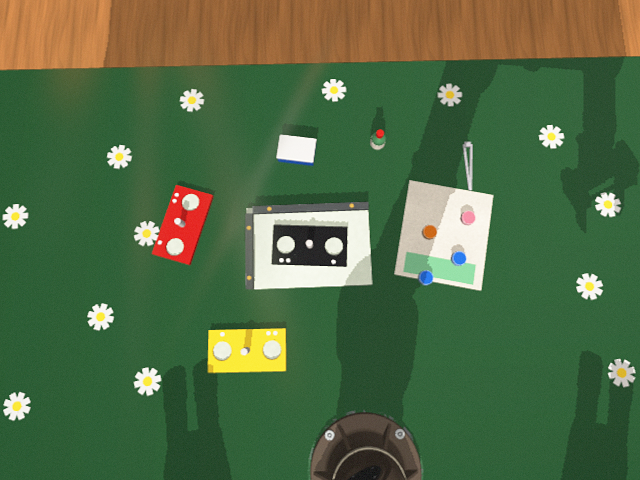

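View pics/side0.png

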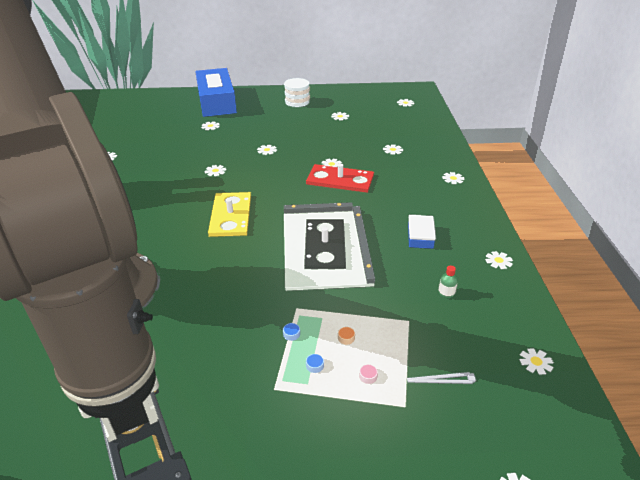

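The top view shows candidates for blue: (459,258) and (426,278). Candidates for the carrier: black (310,245), red (182,225) and yellow (247,350). Amber is at (429,232), rose at (468,216). The two-dot pocket is the left one at (285,244), the one-dot pocket the right one at (334,246). I'll check this in an enlarged crop and get coordinates.

```bash
cat > h.py <<'E'
import numpy as np,cv2
from station import env
def ray(n,u,v,z):
    c=env.get_calibration(n);R=c["orientation"]
    r=R@np.array([(u-c["cx"])/c["fx"],(v-c["cy"])/c["fy"],1]);o=c["xyz"]
    return (o+r*(z-o[2])/r[2])
def snap(n,f,x0,y0,w,h,k):
    p,d=env.read_camera(n)
    cv2.imwrite(f"pics/{f}.png",cv2.resize(p[y0:y0+h,x0:x0+w,::-1],None,fx=k,fy=k,interpolation=cv2.INTER_CUBIC))
    return p,d
E
python3 - <<'E'
from h import *
p=cv2.imread("pics/top0.png")
cv2.imwrite("pics/c1.png",cv2.resize(p[175:300,240:500],None,fx=3,fy=3,interpolation=cv2.INTER_CUBIC))
hsv=cv2.cvtColor(p,cv2.COLOR_BGR2HSV)
for nm,lo,hi in(("blue",(100,150,120),(125,255,255)),("amber",(5,150,120),(16,255,255)),("rose",(165,60,150),(179,255,255))):
    m=cv2.inRange(hsv,lo,hi); m[:190]=0; m[300:]=0; m[:,:395]=0
    n,l,s,c=cv2.connectedComponentsWithStats(m)
    for i in range(1,n):
        if s[i,4]>30: q=ray("top",*c[i],.015); print(nm,c[i],s[i,4],q.round(4),np.hypot(*q[:2]).round(3))
ps=cv2.imread("pics/side0.png");hsv=cv2.cvtColor(ps,cv2.COLOR_BGR2HSV)
for nm,lo,hi in(("blue",(100,150,120),(125,255,255)),("amber",(5,120,120),(16,255,255)),("rose",(165,60,150),(179,255,255))):
    m=cv2.inRange(hsv,lo,hi); m[:310]=0; m[395:]=0; m[:,:275]=0;m[:,420:]=0
    n,l,s,c=cv2.connectedComponentsWithStats(m)
    for i in range(1,n):
        if s[i,4]>30: q=ray("side",*c[i],.013); print("side",nm,c[i],s[i,4],q.round(4))
E
```

```text
blue [459.31623932 257.72649573] 117 [ 0.4715 -0.2416  0.015 ] 0.53
blue [425.9047619 276.9047619] 126 [ 0.4272 -0.1591  0.015 ] 0.456
amber [429.50393701 231.24409449] 127 [ 0.5373 -0.1741  0.015 ] 0.565
rose [468.05109489 217.09489051] 137 [ 0.5705 -0.2698  0.015 ] 0.631
side blue [290.95238095 328.70634921] 126 [ 0.4284 -0.1579  0.013 ]
side blue [314.54482759 360.42068966] 145 [ 0.4732 -0.2405  0.013 ]
side amber [345.99300699 332.6993007 ] 143 [ 0.5388 -0.1741  0.013 ]
side rose [368.05031447 370.93710692] 159 [ 0.5722 -0.2701  0.013 ]
```

View pics/c1.png

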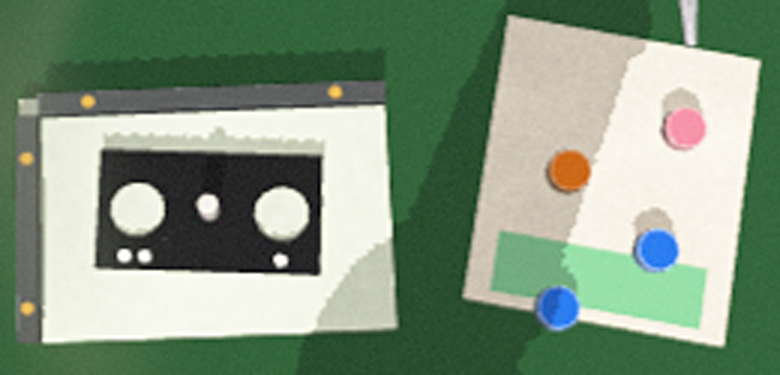

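The crop confirms the choice. Target blue is at crop (656,249), the far one at 0.53 m from the base against 0.456 m for the other. Amber is at (568,170). The two-dot pocket is on the left at (138,210), the one-dot pocket on the right at (282,213).

```bash
python3 - <<'E'
from h import *
for nm,(x0,y0,x1,y1) in (("top",(270,222,350,270)),("side",(300,215,350,272))):
    p=cv2.imread(f"pics/{nm}0.png"); g=cv2.cvtColor(p,cv2.COLOR_BGR2GRAY)
    m=np.zeros_like(g); m[y0:y1,x0:x1]=(g[y0:y1,x0:x1]>110)*255
    n,l,s,c=cv2.connectedComponentsWithStats(m)
    for i in range(1,n):
        if s[i,4]>8: print(nm,c[i].round(1),s[i],ray(nm,*c[i],.0215).round(4))
f=lambda u,v,z:ray("top",240+(u+.5)/3-.5,175+(v+.5)/3-.5,z)
for a in((97,268,.022),(320,274,.022),(323,155,.022),(103,150,.022),(208,203,.06)): print("car",f(*a).round(4))
print("fence far inner top",f(42,117,.026),f(385,104,.026)); print("left fence inner bottom end", f(42,342,.01), "stage right",f(397,327,.01),f(384,104,.026))
s=env.state();print(s["qpos"])
E
```

```text
top [309.9 246.4] [270 222  80  48 906] [0.5048 0.1158 0.0215]
top [285.4 244.2] [277 236  18  18 254] [0.5112 0.1745 0.0215]
top [333.5 245.6] [325 237  18  18 256] [0.5056 0.0591 0.0215]
top [308.9 243.4] [305 240   8   9  53] [0.512  0.118  0.0215]
top [280.9 259.9] [279 258   5   5  22] [0.4735 0.1854 0.0215]
top [287.8 260. ] [286 258   5   5  21] [0.4731 0.1689 0.0215]
top [333.  261.2] [331 259   5   5  21] [0.4681 0.061  0.0215]
side [323.9 240. ] [300 215  50  57 945] [0.509  0.116  0.0215]
side [309.6 226.1] [307 223   6   7  28] [0.4758 0.1741 0.0215]
side [324.5 230.5] [317 223  17  20 205] [0.5122 0.1539 0.0215]
side [324.8 257. ] [316 252  19  11 167] [0.5078 0.0526 0.0215]
side [308.3 255.6] [306 254   6   4  18] [0.4695 0.0595 0.0215]
car [0.464  0.2066 0.022 ]
car [0.456  0.0297 0.022 ]
car [0.5519 0.0248 0.022 ]
car [0.5595 0.202  0.022 ]
car [0.5086 0.1163 0.06  ]
fence far inner top [0.5868112  0.25090846 0.026     ] [ 0.59211224 -0.02618356  0.026     ]
left fence inner bottom end [0.40709211 0.25172109 0.01      ] stage right [ 0.41382702 -0.03089604  0.01      ] [ 0.59212814 -0.02537726  0.026     ]
[ 1.0174036   0.43513331  0.02496487  1.57396021 -0.01155356  1.13398512
 -0.0751107 ]
```

```bash
cat >> h.py <<'E'
from scipy.spatial.transform import Rotation as Rt
def plan(pos,yaw,n,op,start=None):
    "rows (tool axes, mm/deg) from the current pose to pos with tool x at world yaw (deg), pointing down"
    s=env.state();P=s["eef_pos"];R=s["tcp_rot"]
    if start is not None:P,R=start
    c,k=np.cos(np.radians(yaw)),np.sin(np.radians(yaw))
    G=np.array([[c,k,0],[k,-c,0],[0,0,-1.]])
    rv=Rt.from_matrix(R.T@G).as_rotvec(degrees=True)
    print("now",P.round(4),"yaw",np.degrees(np.arctan2(R[1,0],R[0,0])).round(2),"turn",rv.round(2))
    d=(np.array(pos)-P)/n
    for i in range(n):
        Ri=R@Rt.from_rotvec(rv*i/n,degrees=True).as_matrix()
        a=Ri.T@d
        print("%.4f %.4f %.4f %.2f %.2f %.2f %s"%(*a,*(rv/n),op),end=";" if i%5<4 and i<n-1 else "\n")
E
python3 -c "
from h import *
plan((.538,-.174,.12),-2.7,15,.75)"
```

```text
now [ 0.2721 -0.5622  0.2261] yaw -64.17 turn [-3.000e-02  7.000e-02 -6.147e+01]
-0.0156 -0.0272 0.0071 -0.00 0.00 -4.10 0.75;-0.0136 -0.0283 0.0071 -0.00 0.00 -4.10 0.75;-0.0115 -0.0292 0.0071 -0.00 0.00 -4.10 0.75;-0.0094 -0.0299 0.0071 -0.00 0.00 -4.10 0.75;-0.0072 -0.0305 0.0071 -0.00 0.00 -4.10 0.75
-0.0050 -0.0310 0.0071 -0.00 0.00 -4.10 0.75;-0.0028 -0.0312 0.0071 -0.00 0.00 -4.10 0.75;-0.0006 -0.0314 0.0071 -0.00 0.00 -4.10 0.75;0.0017 -0.0313 0.0071 -0.00 0.00 -4.10 0.75;0.0039 -0.0311 0.0071 -0.00 0.00 -4.10 0.75
0.0061 -0.0308 0.0071 -0.00 0.00 -4.10 0.75;0.0083 -0.0303 0.0071 -0.00 0.00 -4.10 0.75;0.0104 -0.0296 0.0071 -0.00 0.00 -4.10 0.75;0.0125 -0.0288 0.0071 -0.00 0.00 -4.10 0.75;0.0145 -0.0278 0.0071 -0.00 0.00 -4.10 0.75
```

```bash
python3 -m jog '-0.016 -0.027 0.007 0 0 -4.1 0.75;-0.014 -0.028 0.007 0 0 -4.1 0.75;-0.012 -0.029 0.007 0 0 -4.1 0.75;-0.009 -0.030 0.007 0 0 -4.1 0.75;-0.007 -0.031 0.007 0 0 -4.1 0.75'
python3 -m jog '-0.005 -0.031 0.007 0 0 -4.1 0.75;-0.003 -0.031 0.007 0 0 -4.1 0.75;-0.001 -0.031 0.007 0 0 -4.1 0.75;0.002 -0.031 0.007 0 0 -4.1 0.75;0.004 -0.031 0.007 0 0 -4.1 0.75'
python3 -m jog '0.006 -0.031 0.007 0 0 -4.1 0.75;0.008 -0.030 0.007 0 0 -4.1 0.75;0.010 -0.030 0.007 0 0 -4.1 0.75;0.012 -0.029 0.007 0 0 -4.1 0.75;0.014 -0.028 0.007 0 0 -4.1 0.75'
python3 -c "
from h import *
plan((.538,-.174,.06),-2.7,4,.75)"
```

```text
time: 0.6
eef_pos: [0.3576, -0.4321, 0.1884]
tcp_rot: [[0.725, -0.689, -0.004], [-0.689, -0.725, -0.0], [-0.003, 0.003, -1.0]]
ft_force: [0.3, 0.6, 0.1]
finger_gap: 0.069
time: 1.1
eef_pos: [0.4462, -0.2963, 0.1504]
tcp_rot: [[0.926, -0.378, -0.006], [-0.378, -0.926, 0.001], [-0.006, 0.001, -1.0]]
ft_force: [0.8, 1.2, -0.6]
finger_gap: 0.0685
time: 1.6
eef_pos: [0.5315, -0.1578, 0.1123]
tcp_rot: [[1.0, -0.015, -0.009], [-0.015, -1.0, 0.002], [-0.009, -0.002, -1.0]]
ft_force: [0.4, -1.0, 0.6]
finger_gap: 0.0686
now [ 0.5315 -0.1578  0.1123] yaw -0.86 turn [-0.1   0.5   1.84]
0.0018 0.0041 0.0131 -0.03 0.12 0.46 0.75;0.0018 0.0040 0.0131 -0.03 0.12 0.46 0.75;0.0018 0.0040 0.0131 -0.03 0.12 0.46 0.75;0.0018 0.0040 0.0131 -0.03 0.12 0.46 0.75
```

```bash
python3 -m jog '0.002 0.004 0.013 0 0.1 0.5 0.75;0.002 0.004 0.013 0 0.1 0.5 0.75;0.002 0.004 0.013 0 0.1 0.5 0.75;0.001 0.004 0.013 0 0.1 0.4 0.75;0 0 0 0 0 0 0.75'
python3 -c "
from h import *
snap('side','a1',260,290,170,120,4)
plan((.538,-.174,.007),-2.7,5,.75)"
```

```text
time: 2.1
eef_pos: [0.5383, -0.1715, 0.0549]
tcp_rot: [[0.999, -0.045, -0.003], [-0.045, -0.999, 0.004], [-0.004, -0.004, -1.0]]
ft_force: [-0.6, 0.5, -0.1]
finger_gap: 0.0686
now [ 0.5387 -0.1713  0.0557] yaw -2.57 turn [-0.22  0.17  0.13]
-0.0001 0.0006 0.0097 -0.04 0.03 0.03 0.75;-0.0001 0.0006 0.0097 -0.04 0.03 0.03 0.75;-0.0001 0.0006 0.0097 -0.04 0.03 0.03 0.75;-0.0001 0.0006 0.0097 -0.04 0.03 0.03 0.75;-0.0001 0.0006 0.0097 -0.04 0.03 0.03 0.75
```

View pics/a1.png

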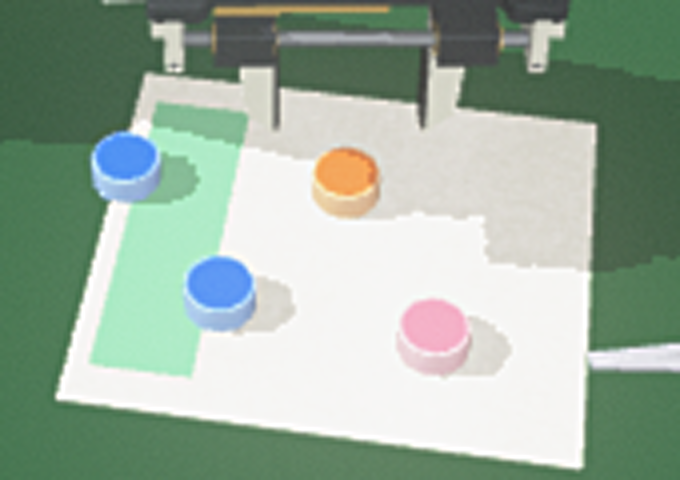

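The jaws are centred in x over amber: finger tips at columns 275 and 423, dish at 346. I'll descend and grip, keeping the tips about 7 mm up.

```bash
python3 -m jog '0 0.001 0.010 0 0 0 0.75;0 0.001 0.010 0 0 0 0.75;0 0.001 0.010 0 0 0 0.75;0 0 0.010 0 0 0 0.75;0 0 0.007 0 0 0 0.75'
python3 -m jog '0 0 0 0 0 0 0.75;0 0 0 0 0 0 0.75'
```

```text
time: 2.65
eef_pos: [0.5392, -0.1756, 0.0067]
tcp_rot: [[0.999, -0.047, 0.0], [-0.047, -0.999, 0.003], [0.0, -0.003, -1.0]]
ft_force: [-0.1, -0.1, 1.0]
finger_gap: 0.0688
time: 2.85
eef_pos: [0.5385, -0.1752, 0.0053]
tcp_rot: [[0.999, -0.046, -0.002], [-0.046, -0.999, 0.004], [-0.002, -0.004, -1.0]]
ft_force: [-0.5, -0.2, -0.2]
finger_gap: 0.0687
```

```bash
python3 -m jog '0 -0.001 -0.002 0 0 0 0.75;0 0 0 0 0 0 0.2;0 0 0 0 0 0 0.2;0 0 0 0 0 0 0.2;0 0 0 0 0 0 0.2'
python3 -m jog '0 0 0 0 0 0 0.2;0 0 0 0 0 0 0.2;0 0 0 0 0 0 0.2'
```

```text
time: 3.35
eef_pos: [0.5397, -0.174, 0.0089]
tcp_rot: [[0.999, -0.046, 0.001], [-0.046, -0.999, 0.003], [0.001, -0.003, -1.0]]
ft_force: [-0.2, 0.7, -0.5]
finger_gap: 0.0416
time: 3.65
eef_pos: [0.5397, -0.1741, 0.009]
tcp_rot: [[0.999, -0.046, 0.001], [-0.046, -0.999, 0.003], [0.001, -0.003, -1.0]]
ft_force: [0.5, 0.3, -0.5]
finger_gap: 0.0324
```

```bash
python3 -m jog '0 0 0 0 0 0 0.2;0 0 -0.02 0 0 0 0.2;0 0 -0.03 0 0 0 0.2;0 0 -0.03 0 0 0 0.2;0 0 0 0 0 0 0.2'
python3 -c "
from h import *
snap('side','a2',240,230,210,150,3.5)
plan((.506,.059,.10),-2.7,10,.2)"
```

```text
time: 4.15
eef_pos: [0.5386, -0.1739, 0.0903]
tcp_rot: [[0.999, -0.046, -0.002], [-0.046, -0.999, 0.004], [-0.003, -0.004, -1.0]]
ft_force: [0.8, 0.3, -0.1]
finger_gap: 0.0328
now [ 0.5375 -0.1739  0.0886] yaw -2.62 turn [-0.25  0.28  0.08]
-0.0042 -0.0231 -0.0010 -0.03 0.03 0.01 0.2;-0.0042 -0.0231 -0.0010 -0.03 0.03 0.01 0.2;-0.0042 -0.0231 -0.0010 -0.03 0.03 0.01 0.2;-0.0042 -0.0231 -0.0011 -0.03 0.03 0.01 0.2;-0.0042 -0.0231 -0.0011 -0.03 0.03 0.01 0.2
-0.0042 -0.0231 -0.0011 -0.03 0.03 0.01 0.2;-0.0042 -0.0231 -0.0011 -0.03 0.03 0.01 0.2;-0.0042 -0.0231 -0.0011 -0.03 0.03 0.01 0.2;-0.0042 -0.0231 -0.0011 -0.03 0.03 0.01 0.2;-0.0042 -0.0231 -0.0011 -0.03 0.03 0.01 0.2
```

View pics/a2.png

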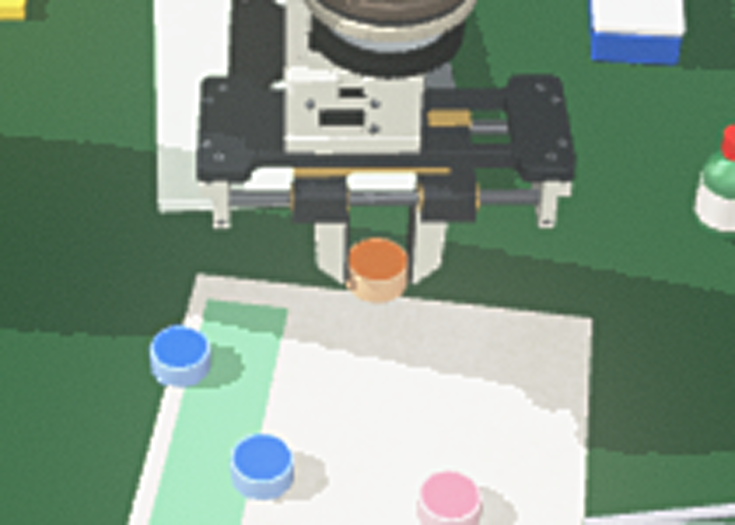

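```bash
python3 -m jog '-0.004 -0.023 -0.001 0 0 0 0.2;-0.004 -0.023 -0.001 0 0 0 0.2;-0.004 -0.023 -0.001 0 0 0 0.2;-0.004 -0.023 -0.001 0 0 0 0.2;-0.004 -0.023 -0.001 0 0 0 0.2'
python3 -m jog '-0.004 -0.023 -0.001 0 0 0 0.2;-0.004 -0.023 -0.001 0 0 0 0.2;-0.004 -0.023 -0.001 0 0 0 0.2;-0.004 -0.020 -0.001 0 0 0 0.2;0 0 0 0 0 0 0.2'
python3 -c "
from h import *
p=cv2.imread('pics/a2.png');m=cv2.inRange(cv2.cvtColor(p,cv2.COLOR_BGR2HSV),(5,150,120),(16,255,255));m[:225]=0;m[:,:330]=0;m[:,430:]=0
q=cv2.moments(m,True);u,v=q['m10']/q['m00'],q['m01']/q['m00'];print(u,v,ray('side',240+u/3.5,230+v/3.5,.094))
plan((.506,.059,.10),-2.7,3,.2)
"
```

```text
time: 4.7
eef_pos: [0.5196, -0.0594, 0.0892]
tcp_rot: [[0.998, -0.054, -0.011], [-0.054, -0.999, 0.003], [-0.011, -0.002, -1.0]]
ft_force: [0.4, 0.0, -0.3]
finger_gap: 0.0324
time: 5.2
eef_pos: [0.5035, 0.0373, 0.0885]
tcp_rot: [[0.999, -0.049, -0.019], [-0.049, -0.999, 0.004], [-0.019, -0.003, -1.0]]
ft_force: [-0.3, 0.1, 0.1]
finger_gap: 0.0326
377.09413202933985 259.32640586797066 [ 0.54021859 -0.17404755  0.094     ]
now [0.5035 0.0373 0.0885] yaw -2.81 turn [-0.2   1.1  -0.11]
0.0004 -0.0073 -0.0038 -0.07 0.37 -0.04 0.2;0.0004 -0.0073 -0.0038 -0.07 0.37 -0.04 0.2;0.0004 -0.0073 -0.0038 -0.07 0.37 -0.04 0.2
```

```bash
python3 -m jog '0.001 -0.008 0.005 0 0.4 0 0.2;0.001 -0.007 0.005 0 0.4 0 0.2;0.001 -0.007 0.01 0 0.4 0 0.2;0 0 0.01 0 0 0 0.2;0 0 0 0 0 0 0.2'
python3 -c "
from h import *
plan((.5065,.059,.03),-2.7,4,.2)
p,d=snap('side','a3',260,200,120,90,5)
"
```

```text
time: 5.7
eef_pos: [0.5065, 0.0577, 0.0536]
tcp_rot: [[0.999, -0.052, -0.0], [-0.052, -0.999, 0.001], [-0.0, -0.001, -1.0]]
ft_force: [-0.9, -0.3, -0.4]
finger_gap: 0.0328
now [0.5065 0.0577 0.0536] yaw -2.97 turn [-0.08  0.01 -0.27]
-0.0000 -0.0003 0.0059 -0.02 0.00 -0.07 0.2;-0.0000 -0.0003 0.0059 -0.02 0.00 -0.07 0.2;-0.0000 -0.0003 0.0059 -0.02 0.00 -0.07 0.2;-0.0000 -0.0003 0.0059 -0.02 0.00 -0.07 0.2
```

View pics/a3.png

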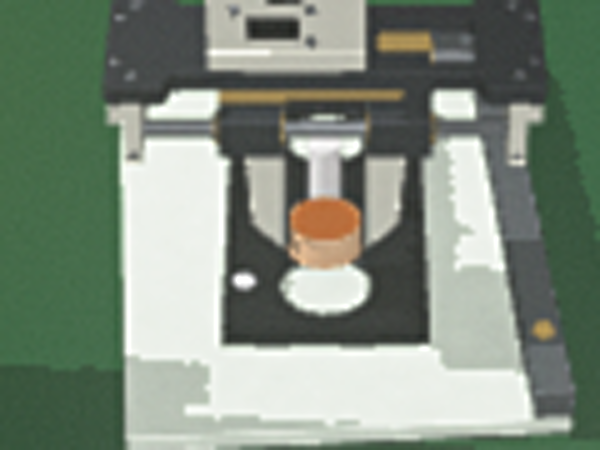

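Column check: the dish at 325 lines up with the pocket at 326. Lowering.

```bash
python3 -m jog '0 -0.001 0.008 0 0 0 0.2;0 0 0.008 0 0 0 0.2;0 0 0.006 0 0 0 0.2;0 0 0 0 0 0 0.2'; python3 -c "
from h import *
plan((.5065,.059,.026),-2.7,2,.2);print(env.state()['ft_force'])"
```

```text
time: 6.15
eef_pos: [0.5075, 0.0575, 0.0306]
tcp_rot: [[0.999, -0.054, 0.001], [-0.054, -0.999, 0.001], [0.001, -0.001, -1.0]]
ft_force: [0.1, 0.7, 0.7]
finger_gap: 0.0328
now [0.5075 0.0575 0.0306] yaw -3.1 turn [-0.07 -0.06 -0.4 ]
-0.0005 -0.0007 0.0023 -0.04 -0.03 -0.20 0.2;-0.0005 -0.0007 0.0023 -0.04 -0.03 -0.20 0.2
[0.14033207 0.65527255 0.69117839]
```

```bash
python3 -m jog '-0.001 -0.001 0.002 0 0 0 0.2;0 0 0.0015 0 0 0 0.2;0 0 0 0 0 0 0.2'; python3 -m jog '0 0 0.001 0 0 0 0.2;0 0 0 0 0 0 0.2'
```

```text
time: 6.45
eef_pos: [0.5066, 0.0585, 0.0268]
tcp_rot: [[0.999, -0.054, 0.001], [-0.054, -0.999, 0.001], [0.001, -0.001, -1.0]]
ft_force: [0.2, -0.6, -0.2]
finger_gap: 0.0328
time: 6.65
eef_pos: [0.5069, 0.0586, 0.0261]
tcp_rot: [[0.999, -0.054, 0.002], [-0.054, -0.999, 0.001], [0.002, -0.001, -1.0]]
ft_force: [0.4, 0.2, 0.3]
finger_gap: 0.0324
```

```bash
python3 -m jog '0 0 0.0012 0 0 0 0.2;0 0 0 0 0 0 0.2'; python3 -m jog '0 0 0 0 0 0 0.6;0 0 0 0 0 0 0.6;0 0 0 0 0 0 0.6;0 0 0 0 0 0 0.6'; python3 -m jog '0 0 -0.02 0 0 0 0.6;0 0 -0.03 0 0 0 0.6;0 0 -0.03 0 0 0 0.6;0 0 -0.02 0 0 0 0.6'
python3 -c "
from h import *
plan((.472,-.241,.08),-2.7,12,.75)
p,d=snap('side','a4',260,200,120,90,5)
"
```

```text
time: 6.85
eef_pos: [0.5076, 0.0588, 0.0262]
tcp_rot: [[0.999, -0.054, 0.004], [-0.054, -0.999, 0.001], [0.004, -0.001, -1.0]]
ft_force: [-0.0, 0.1, -0.9]
finger_gap: 0.0328
time: 7.25
eef_pos: [0.5077, 0.0588, 0.0262]
tcp_rot: [[0.999, -0.054, 0.004], [-0.054, -0.999, 0.001], [0.004, -0.001, -1.0]]
ft_force: [-0.0, 0.0, 0.0]
finger_gap: 0.0541
time: 7.65
eef_pos: [0.5046, 0.0582, 0.126]
tcp_rot: [[0.999, -0.054, -0.004], [-0.054, -0.999, 0.0], [-0.004, -0.0, -1.0]]
ft_force: [0.6, 0.0, 0.9]
finger_gap: 0.055
now [0.5046 0.0582 0.126 ] yaw -3.08 turn [-0.02  0.24 -0.38]
-0.0014 0.0250 0.0038 -0.00 0.02 -0.03 0.75;-0.0014 0.0250 0.0038 -0.00 0.02 -0.03 0.75;-0.0014 0.0250 0.0038 -0.00 0.02 -0.03 0.75;-0.0014 0.0250 0.0038 -0.00 0.02 -0.03 0.75;-0.0014 0.0250 0.0038 -0.00 0.02 -0.03 0.75
-0.0014 0.0250 0.0038 -0.00 0.02 -0.03 0.75;-0.0014 0.0250 0.0038 -0.00 0.02 -0.03 0.75;-0.0015 0.0250 0.0038 -0.00 0.02 -0.03 0.75;-0.0015 0.0250 0.0038 -0.00 0.02 -0.03 0.75;-0.0015 0.0250 0.0038 -0.00 0.02 -0.03 0.75
-0.0015 0.0250 0.0038 -0.00 0.02 -0.03 0.75;-0.0015 0.0250 0.0038 -0.00 0.02 -0.03 0.75
```

View pics/a4.png

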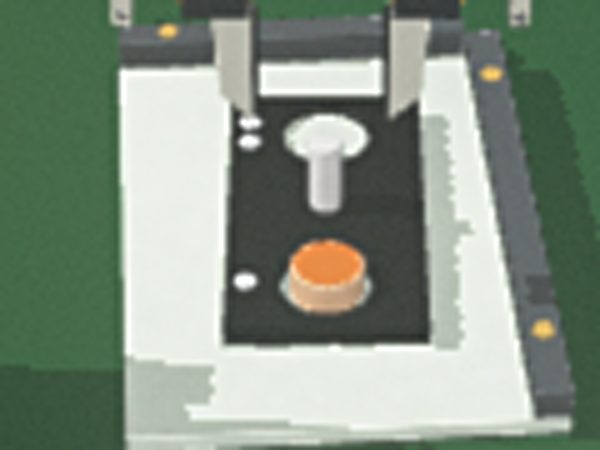

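Amber sits within the pocket ring, level, at crop (326,275), with white rim on both sides. Now to blue.

```bash
python3 -m jog '-0.001 0.025 0.002 0 0 0 0.75;-0.001 0.025 0.002 0 0 0 0.75;-0.001 0.025 0.004 0 0 0 0.75;-0.001 0.025 0.004 0 0 0 0.75;-0.001 0.025 0.004 0 0 0 0.75'
python3 -m jog '-0.002 0.025 0.004 0 0 0 0.75;-0.002 0.025 0.004 0 0 0 0.75;-0.002 0.025 0.004 0 0 0 0.75;-0.002 0.025 0.004 0 0 0 0.75;-0.002 0.025 0.004 0 0 0 0.75'
python3 -m jog '-0.002 0.025 0.004 0 0 0 0.75;-0.002 0.018 0.004 0 0 0 0.75;0 0 0 0 0 0 0.75'
python3 -c "
from h import *
plan((.473,-.241,.04),-2.7,3,.75)"
```

```text
time: 8.2
eef_pos: [0.4964, -0.065, 0.114]
tcp_rot: [[0.999, -0.046, 0.006], [-0.046, -0.999, 0.003], [0.006, -0.004, -1.0]]
ft_force: [0.5, -0.7, -0.2]
finger_gap: 0.069
time: 8.7
eef_pos: [0.4793, -0.1945, 0.0917]
tcp_rot: [[0.999, -0.045, 0.005], [-0.045, -0.999, 0.004], [0.005, -0.004, -1.0]]
ft_force: [-0.1, -0.0, 0.6]
finger_gap: 0.069
time: 9.0
eef_pos: [0.4712, -0.243, 0.0817]
tcp_rot: [[0.999, -0.051, 0.003], [-0.051, -0.999, 0.002], [0.003, -0.003, -1.0]]
ft_force: [0.2, 0.6, -0.4]
finger_gap: 0.0687
now [ 0.4712 -0.243   0.0817] yaw -2.92 turn [-0.15 -0.18 -0.22]
0.0005 -0.0007 0.0139 -0.05 -0.06 -0.07 0.75;0.0005 -0.0007 0.0139 -0.05 -0.06 -0.07 0.75;0.0006 -0.0007 0.0139 -0.05 -0.06 -0.07 0.75
```

```bash
python3 -m jog '0.001 -0.001 0.015 0 0 0 0.75;0.001 -0.001 0.015 0 0 0 0.75;0 0 0.012 0 0 0 0.75;0 0 0 0 0 0 0.75'
python3 -c "
from h import *
plan((.473,-.241,.008),-2.7,3,.75)
p,d=snap('side','b1',260,290,170,120,4)"
```

```text
time: 9.4
eef_pos: [0.4742, -0.2387, 0.0385]
tcp_rot: [[0.999, -0.051, 0.004], [-0.051, -0.999, 0.004], [0.004, -0.004, -1.0]]
ft_force: [-0.6, -0.2, 0.3]
finger_gap: 0.0688
now [ 0.4742 -0.2387  0.0385] yaw -2.91 turn [-0.22 -0.24 -0.21]
-0.0004 0.0008 0.0101 -0.07 -0.08 -0.07 0.75;-0.0004 0.0008 0.0101 -0.07 -0.08 -0.07 0.75;-0.0004 0.0008 0.0102 -0.07 -0.08 -0.07 0.75
```

View pics/b1.png

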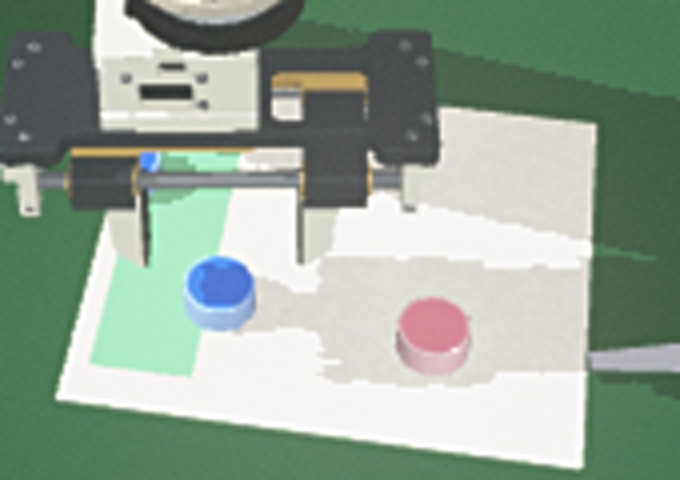

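The jaws straddle the blue dish: tips at 147 and 302, dish at 220. Descend.

```bash
python3 -m jog '-0.001 0.001 0.010 0 0 0 0.75;0 0.001 0.010 0 0 0 0.75;0 0 0.009 0 0 0 0.75;0 0 0 0 0 0 0.75'
```

```text
time: 9.85
eef_pos: [0.4747, -0.2404, 0.0091]
tcp_rot: [[0.999, -0.05, 0.007], [-0.05, -0.999, 0.003], [0.007, -0.003, -1.0]]
ft_force: [-1.0, 1.2, 0.4]
finger_gap: 0.0688
```

```bash
python3 -m jog '-0.001 0 0 0 -0.3 0 0.2;0 0 0 0 0 0 0.2;0 0 0 0 0 0 0.2;0 0 0 0 0 0 0.2;0 0 0 0 0 0 0.2'
python3 -m jog '0 0 0 0 0 0 0.2;0 0 0 0 0 0 0.2;0 0 0 0 0 0 0.2;0 0 0 0 0 0 0.2'
python3 -m jog '0 0 -0.02 0 0 0 0.2;0 0 -0.03 0 0 0 0.2;0 0 -0.03 0 0 0 0.2;0 0 -0.03 0 0 0 0.2'
python3 -c "
from h import *
plan((.5115,.1745,.12),-3,16,.2)"
```

```text
time: 10.35
eef_pos: [0.4741, -0.2405, 0.0096]
tcp_rot: [[0.999, -0.05, 0.002], [-0.05, -0.999, 0.003], [0.002, -0.003, -1.0]]
ft_force: [0.0, -1.0, 0.1]
finger_gap: 0.0331
time: 10.75
eef_pos: [0.4742, -0.2406, 0.0099]
tcp_rot: [[0.999, -0.05, 0.003], [-0.05, -0.999, 0.002], [0.003, -0.002, -1.0]]
ft_force: [-0.6, -0.7, -0.9]
finger_gap: 0.0327
time: 11.15
eef_pos: [0.4707, -0.2395, 0.119]
tcp_rot: [[0.999, -0.049, -0.006], [-0.049, -0.999, 0.007], [-0.006, -0.006, -1.0]]
ft_force: [-0.5, 0.2, -1.1]
finger_gap: 0.0324
now [ 0.4707 -0.2395  0.119 ] yaw -2.82 turn [-0.36  0.36  0.18]
0.0013 -0.0260 0.0001 -0.02 0.02 0.01 0.2;0.0013 -0.0260 0.0001 -0.02 0.02 0.01 0.2;0.0013 -0.0260 0.0001 -0.02 0.02 0.01 0.2;0.0013 -0.0260 0.0001 -0.02 0.02 0.01 0.2;0.0013 -0.0260 0.0001 -0.02 0.02 0.01 0.2
0.0012 -0.0260 0.0000 -0.02 0.02 0.01 0.2;0.0012 -0.0260 0.0000 -0.02 0.02 0.01 0.2;0.0012 -0.0260 0.0000 -0.02 0.02 0.01 0.2;0.0012 -0.0260 0.0000 -0.02 0.02 0.01 0.2;0.0012 -0.0260 0.0000 -0.02 0.02 0.01 0.2
0.0012 -0.0260 -0.0000 -0.02 0.02 0.01 0.2;0.0012 -0.0260 -0.0000 -0.02 0.02 0.01 0.2;0.0012 -0.0260 -0.0000 -0.02 0.02 0.01 0.2;0.0012 -0.0260 -0.0000 -0.02 0.02 0.01 0.2;0.0012 -0.0260 -0.0000 -0.02 0.02 0.01 0.2
0.0012 -0.0260 -0.0001 -0.02 0.02 0.01 0.2
```

```bash
python3 -m jog '0.001 -0.026 0 0 0 0 0.2;0.001 -0.026 0 0 0 0 0.2;0.001 -0.026 0 0 0 0 0.2;0.001 -0.026 0 0 0 0 0.2;0.001 -0.026 0 0 0 0 0.2'
python3 -m jog '0.001 -0.026 0 0 0 0 0.2;0.001 -0.026 0 0 0 0 0.2;0.001 -0.026 0 0 0 0 0.2;0.001 -0.026 0 0 0 0 0.2;0.001 -0.026 0 0 0 0 0.2'
python3 -m jog '0.001 -0.026 0 0 0 0 0.2;0.001 -0.026 0 0 0 0 0.2;0.001 -0.026 0 0 0 0 0.2;0.001 -0.020 0 0 0 0 0.2;0.001 -0.01 0 0 0 0 0.2'
python3 -c "
from h import *
plan((.5115,.1745,.06),-3,5,.2)"
```

```text
time: 11.65
eef_pos: [0.4851, -0.1118, 0.1248]
tcp_rot: [[0.998, -0.058, 0.003], [-0.058, -0.998, 0.001], [0.003, -0.001, -1.0]]
ft_force: [-0.5, 1.3, -0.2]
finger_gap: 0.0329
time: 12.15
eef_pos: [0.4973, 0.0229, 0.1252]
tcp_rot: [[0.998, -0.059, 0.003], [-0.059, -0.998, 0.0], [0.003, -0.001, -1.0]]
ft_force: [0.5, -0.1, -0.4]
finger_gap: 0.0326
time: 12.65
eef_pos: [0.508, 0.1376, 0.1255]
tcp_rot: [[0.998, -0.055, 0.004], [-0.055, -0.998, 0.001], [0.003, -0.002, -1.0]]
ft_force: [-0.2, 0.4, -0.4]
finger_gap: 0.0327
now [0.508  0.1376 0.1255] yaw -3.18 turn [-0.09 -0.2  -0.18]
0.0002 -0.0074 0.0131 -0.02 -0.04 -0.04 0.2;0.0003 -0.0074 0.0131 -0.02 -0.04 -0.04 0.2;0.0003 -0.0074 0.0131 -0.02 -0.04 -0.04 0.2;0.0003 -0.0074 0.0131 -0.02 -0.04 -0.04 0.2;0.0003 -0.0074 0.0131 -0.02 -0.04 -0.04 0.2
```

```bash
python3 -m jog '0 -0.015 0.005 0 0 0 0.2;0.001 -0.014 0.01 0 0 0 0.2;0 -0.006 0.02 0 0 0 0.2;0 0 0.02 0 0 0 0.2;0 0 0 0 0 0 0.2'
python3 -c "
from h import *
plan((.5115,.1745,.0268),-3,4,.2)
p,d=snap('side','b2',260,200,120,90,5)"
```

```text
time: 13.15
eef_pos: [0.5122, 0.1737, 0.0695]
tcp_rot: [[0.998, -0.055, 0.005], [-0.055, -0.998, 0.001], [0.005, -0.001, -1.0]]
ft_force: [-1.0, 0.1, -0.9]
finger_gap: 0.0327
now [0.5122 0.1737 0.0695] yaw -3.15 turn [-0.08 -0.3  -0.15]
-0.0002 -0.0002 0.0107 -0.02 -0.07 -0.04 0.2;-0.0002 -0.0002 0.0107 -0.02 -0.07 -0.04 0.2;-0.0002 -0.0002 0.0107 -0.02 -0.07 -0.04 0.2;-0.0002 -0.0002 0.0107 -0.02 -0.07 -0.04 0.2
```

View pics/b2.png

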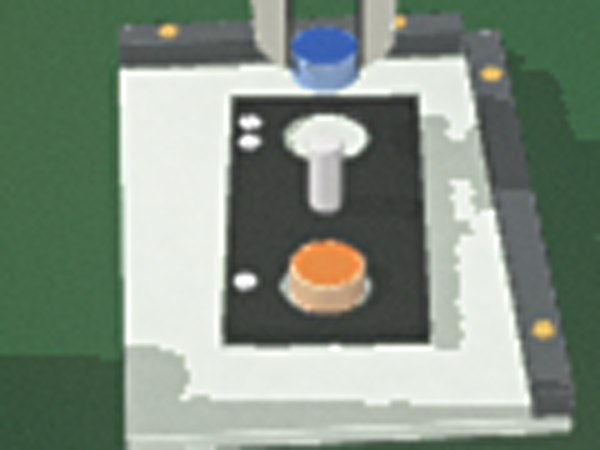

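Blue at column 325 lines up with its pocket at 327. Lowering.

```bash
python3 -m jog '0 -0.001 0.015 0 0 0 0.2;0 0 0.012 0 -0.2 0 0.2;0 0 0.009 0 0 0 0.2;0 0 0 0 0 0 0.2'
```

```text
time: 13.6
eef_pos: [0.5155, 0.1738, 0.0364]
tcp_rot: [[0.998, -0.058, 0.007], [-0.058, -0.998, 0.002], [0.007, -0.003, -1.0]]
ft_force: [-0.6, -0.2, -0.4]
finger_gap: 0.0325
```

```bash
python3 -m jog '-0.004 -0.001 0.003 0 -0.4 0 0.2;0 0 0.002 0 0 0 0.2;0 0 0 0 0 0 0.2'
```

```text
time: 13.9
eef_pos: [0.512, 0.1752, 0.0322]
tcp_rot: [[0.998, -0.058, 0.0], [-0.058, -0.998, 0.003], [0.0, -0.003, -1.0]]
ft_force: [-1.1, -0.3, -0.1]
finger_gap: 0.0325
```

```bash
python3 -m jog '-0.001 0.001 0.003 0 0 0 0.2;0 0 0.002 0 0 0 0.2;0 0 0 0 0 0 0.2'; python3 -m jog '0 0 0.0012 0 0 0 0.2;0 0 0 0 0 0 0.2'
```

```text
time: 14.2
eef_pos: [0.5112, 0.1744, 0.0274]
tcp_rot: [[0.998, -0.058, 0.001], [-0.058, -0.998, 0.003], [0.001, -0.003, -1.0]]
ft_force: [-0.3, 0.1, 0.1]
finger_gap: 0.0323
time: 14.4
eef_pos: [0.5114, 0.1745, 0.0266]
tcp_rot: [[0.998, -0.058, 0.002], [-0.058, -0.998, 0.003], [0.002, -0.004, -1.0]]
ft_force: [-0.1, 0.9, -0.4]
finger_gap: 0.0327
```

```bash
python3 -m jog '0 0 0 0 0 0 0.6;0 0 0 0 0 0 0.6;0 0 0 0 0 0 0.6;0 0 0 0 0 0 0.6'; python3 -m jog '0 0 -0.02 0 0 0 0.6;0 0 -0.03 0 0 0 0.6;0 0 -0.03 0 0 0 0.6;0 0 0 0 0 0 0.6'
python3 -c "
from h import *
plan((.5095,.1168,.09),45,10,.45)
p,d=snap('side','b3',260,200,120,90,5)
snap('top','b4',240,180,160,120,5)"
```

```text
time: 14.8
eef_pos: [0.5115, 0.1746, 0.0265]
tcp_rot: [[0.998, -0.058, 0.002], [-0.058, -0.998, 0.004], [0.002, -0.004, -1.0]]
ft_force: [-0.4, -0.7, -0.7]
finger_gap: 0.0546
time: 15.2
eef_pos: [0.5104, 0.1741, 0.108]
tcp_rot: [[0.998, -0.057, -0.001], [-0.057, -0.998, 0.003], [-0.001, -0.003, -1.0]]
ft_force: [-0.4, 0.1, -0.9]
finger_gap: 0.0549
now [0.5104 0.1741 0.108 ] yaw -3.29 turn [-1.700e-01 -1.000e-02 -4.829e+01]
0.0002 0.0057 0.0018 -0.02 -0.00 -4.83 0.45;-0.0002 0.0057 0.0018 -0.02 -0.00 -4.83 0.45;-0.0007 0.0057 0.0018 -0.02 -0.00 -4.83 0.45;-0.0012 0.0056 0.0018 -0.02 -0.00 -4.83 0.45;-0.0017 0.0055 0.0018 -0.02 -0.00 -4.83 0.45
-0.0021 0.0053 0.0018 -0.02 -0.00 -4.83 0.45;-0.0026 0.0051 0.0018 -0.02 -0.00 -4.83 0.45;-0.0030 0.0049 0.0018 -0.02 -0.00 -4.83 0.45;-0.0034 0.0046 0.0018 -0.02 -0.00 -4.83 0.45;-0.0038 0.0043 0.0018 -0.02 -0.00 -4.83 0.45
```

View pics/b3.png

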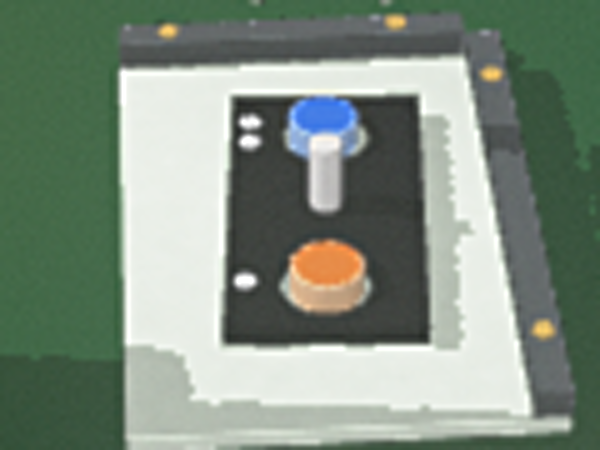

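Both dishes sit in their pockets: blue at (323,128), amber at (326,275). Now to the post, with the jaws along the corner diagonal so that the push goes through the pads.

```bash
python3 -m jog '0 0.006 0.002 0 0 -4.8 0.45;0 0.006 0.002 0 0 -4.8 0.45;-0.001 0.006 0.002 0 0 -4.8 0.45;-0.001 0.006 0.002 0 0 -4.8 0.45;-0.002 0.0055 0.002 0 0 -4.8 0.45'
python3 -m jog '-0.002 0.005 0.002 0 0 -4.8 0.45;-0.0025 0.005 0.002 0 0 -4.8 0.45;-0.003 0.005 0.002 0 0 -4.8 0.45;-0.0035 0.0045 0.002 0 0 -4.8 0.45;-0.004 0.004 0.002 0 0 -4.8 0.45'
python3 -c "
from h import *
for u,v in((325,140),(325,138)): print(ray('side',260+u/5,200+v/5,.06))
plan((.5095,.1168,.075),45,3,.45)"
```

```text
time: 15.8
eef_pos: [0.5044, 0.1418, 0.0888]
tcp_rot: [[0.929, 0.369, -0.013], [0.369, -0.929, -0.001], [-0.012, -0.003, -1.0]]
ft_force: [-0.2, -0.2, -0.5]
finger_gap: 0.041
time: 16.3
eef_pos: [0.4991, 0.1109, 0.0714]
tcp_rot: [[0.685, 0.728, -0.024], [0.728, -0.685, -0.003], [-0.019, -0.015, -1.0]]
ft_force: [0.3, 0.7, 0.4]
finger_gap: 0.0408
[0.51142038 0.11337375 0.06      ]
[0.51150111 0.1149438  0.06      ]
now [0.4991 0.1109 0.0714] yaw 46.75 turn [-0.86  1.09  1.74]
0.0038 0.0012 -0.0013 -0.29 0.36 0.58 0.45;0.0038 0.0011 -0.0013 -0.29 0.36 0.58 0.45;0.0038 0.0011 -0.0012 -0.29 0.36 0.58 0.45
```

```bash
python3 -m jog '0.004 0.001 -0.001 -0.3 0.4 0.5 0.45;0.004 0.001 -0.001 -0.3 0.4 0.5 0.45;0.003 0.001 0 -0.3 0.3 0.5 0.45;0 0 0 0 0 0 0.45'
python3 -c "
from h import *
plan((.5095,.1165,.037),45,3,.45)"
```

```text
time: 16.7
eef_pos: [0.5078, 0.1167, 0.0702]
tcp_rot: [[0.709, 0.705, -0.003], [0.705, -0.709, -0.0], [-0.002, -0.002, -1.0]]
ft_force: [0.1, 0.4, -0.3]
finger_gap: 0.0416
now [0.5078 0.1167 0.0702] yaw 44.82 turn [-0.1   0.11 -0.18]
0.0004 0.0005 0.0111 -0.03 0.04 -0.06 0.45;0.0004 0.0005 0.0111 -0.03 0.04 -0.06 0.45;0.0004 0.0005 0.0111 -0.03 0.04 -0.06 0.45
```

```bash
python3 -m jog '0 0 0.011 0 0 0 0.45;0 0 0.011 0 0 0 0.45;0 0 0.009 0 0 0 0.45;0 0 0 0 0 0 0.45'
python3 -m jog '0 0 0 0 0 0 0;0 0 0 0 0 0 0;0 0 0 0 0 0 0;0 0 0 0 0 0 0;0 0 0 0 0 0 0'
python3 -m jog '0 0 0 0 0 0 0;0 0 0 0 0 0 0'
```

```text
time: 17.1
eef_pos: [0.5074, 0.1175, 0.0364]
tcp_rot: [[0.709, 0.705, -0.003], [0.705, -0.709, -0.0], [-0.002, -0.002, -1.0]]
ft_force: [-0.0, 0.1, 1.0]
finger_gap: 0.0415
time: 17.6
eef_pos: [0.5073, 0.1176, 0.0362]
tcp_rot: [[0.71, 0.705, -0.003], [0.705, -0.71, -0.0], [-0.002, -0.002, -1.0]]
ft_force: [1.0, 0.0, -4.3]
finger_gap: 0.0151
time: 17.8
eef_pos: [0.5072, 0.1175, 0.0362]
tcp_rot: [[0.71, 0.705, -0.003], [0.705, -0.71, -0.0], [-0.002, -0.002, -1.0]]
ft_force: [0.5, -0.1, -2.7]
finger_gap: 0.015
```

The post is held (gap 15 mm). Sliding diagonally towards the corner with a small squaring turn.

```bash
python3 -m jog '0.006 -0.001 0.0003 0 0 -0.7 0;0.007 -0.001 0 0 0 -0.7 0;0.007 -0.001 0 0 0 -0.7 0'
python3 -m jog '0.007 -0.001 0 0 0 -0.7 0;0.007 -0.001 0 0 0 -0.7 0;0 0 0 0 0 0 0'
python3 -c "
from h import *
plan((.541,.160,.036),48.5,4,0)"
```

```text
time: 18.1
eef_pos: [0.5196, 0.1335, 0.0362]
tcp_rot: [[0.683, 0.731, -0.003], [0.731, -0.683, -0.002], [-0.003, -0.001, -1.0]]
ft_force: [-0.2, -0.1, -1.7]
finger_gap: 0.0157
time: 18.4
eef_pos: [0.5293, 0.1483, 0.0362]
tcp_rot: [[0.661, 0.75, -0.002], [0.75, -0.661, 0.0], [-0.002, -0.002, -1.0]]
ft_force: [1.1, 0.2, 0.5]
finger_gap: 0.0153
now [0.5293 0.1483 0.0362] yaw 48.61 turn [-0.1   0.09  0.11]
0.0041 0.0003 0.0000 -0.03 0.02 0.03 0;0.0041 0.0003 0.0000 -0.03 0.02 0.03 0;0.0041 0.0003 0.0000 -0.03 0.02 0.03 0;0.0041 0.0003 0.0000 -0.03 0.02 0.03 0
```

```bash
for i in 1 2; do python3 -m jog '0.002 0.0022 0 0 0 0 0;0.002 0.0022 0 0 0 0 0'; done; python3 -m jog '0.002 0.0022 0 0 0 0 0'; python3 -m jog '0.002 0.0022 0 0 0 0 0'
```

```text
time: 18.6
eef_pos: [0.5351, 0.1489, 0.0362]
tcp_rot: [[0.66, 0.751, -0.003], [0.751, -0.66, 0.0], [-0.002, -0.002, -1.0]]
ft_force: [-1.6, 1.0, 0.4]
finger_gap: 0.0153
time: 18.8
eef_pos: [0.5414, 0.1487, 0.0362]
tcp_rot: [[0.661, 0.751, -0.003], [0.751, -0.661, -0.0], [-0.002, -0.002, -1.0]]
ft_force: [0.1, -0.2, 0.6]
finger_gap: 0.0154
time: 18.9
eef_pos: [0.543, 0.1485, 0.0361]
tcp_rot: [[0.661, 0.751, -0.006], [0.751, -0.661, -0.001], [-0.005, -0.004, -1.0]]
ft_force: [-15.0, -0.2, 14.5]
finger_gap: 0.0153
time: 19.0
eef_pos: [0.543, 0.1485, 0.0361]
tcp_rot: [[0.66, 0.751, -0.011], [0.751, -0.66, -0.003], [-0.009, -0.007, -1.0]]
ft_force: [-18.2, -1.3, 17.9]
finger_gap: 0.0155
```

The far fence is contacted (Fx −18 N). Now slide along it in +y.

```bash
python3 -m jog '0.0023 -0.002 0 0 0 0 0;0.0023 -0.002 0 0 0 0 0'; python3 -m jog '0.0023 -0.002 0 0 0 0 0;0.0023 -0.002 0 0 0 0 0';  python3 -m jog '0.0023 -0.002 0 0 0 0 0'
```

```text
time: 19.2
eef_pos: [0.5427, 0.1537, 0.0362]
tcp_rot: [[0.661, 0.75, -0.012], [0.75, -0.661, -0.004], [-0.011, -0.007, -1.0]]
ft_force: [-1.2, -0.3, -0.5]
finger_gap: 0.015
time: 19.4
eef_pos: [0.5426, 0.1593, 0.0362]
tcp_rot: [[0.662, 0.75, -0.013], [0.75, -0.662, -0.005], [-0.012, -0.006, -1.0]]
ft_force: [-3.9, -1.7, 4.3]
finger_gap: 0.0151
time: 19.5
eef_pos: [0.5425, 0.1623, 0.0362]
tcp_rot: [[0.662, 0.75, -0.013], [0.75, -0.662, -0.005], [-0.013, -0.006, -1.0]]
ft_force: [-3.6, -2.4, 4.1]
finger_gap: 0.0154
```

```bash
python3 -m jog '0.0023 -0.0015 0 0 0 0 0'; python3 -m jog '0.0023 -0.0015 0 0 0 0 0'; python3 -c "
from h import *
plan((.5425,.164,.036),48.6,1,0)"
```

```text
time: 19.6
eef_pos: [0.5425, 0.1651, 0.0361]
tcp_rot: [[0.662, 0.75, -0.014], [0.75, -0.662, -0.006], [-0.014, -0.006, -1.0]]
ft_force: [-5.9, -2.2, 5.7]
finger_gap: 0.0149
time: 19.7
eef_pos: [0.5425, 0.1656, 0.0361]
tcp_rot: [[0.662, 0.749, -0.015], [0.749, -0.663, -0.01], [-0.018, -0.005, -1.0]]
ft_force: [-5.7, -15.0, 13.5]
finger_gap: 0.0151
now [0.5425 0.1656 0.0361] yaw 48.51 turn [-0.27  1.   -0.1 ]
-0.0012 0.0011 0.0001 -0.27 1.00 -0.10 0
```

Both fences are touched. Correct the small tool tilt and press into the corner.

```bash
python3 -m jog '0.002 0 0 -0.3 1.0 0 0'; python3 -m jog '0.003 0 0 -0.1 0.5 0 0'; python3 -m jog '0.003 0 0 0 0.2 0 0;0.003 0 0 0 0.2 0 0'; python3 -c "
from h import *
plan((.5425,.1656,.036),48.6,1,0);print(env.state()['wrist_torque'])"
```

```text
time: 19.8
eef_pos: [0.5427, 0.1656, 0.036]
tcp_rot: [[0.663, 0.749, -0.002], [0.749, -0.663, -0.004], [-0.004, 0.001, -1.0]]
ft_force: [-10.3, -4.6, 14.5]
finger_gap: 0.0151
time: 19.9
eef_pos: [0.5427, 0.1656, 0.036]
tcp_rot: [[0.664, 0.748, 0.002], [0.748, -0.664, -0.003], [-0.001, 0.003, -1.0]]
ft_force: [-13.3, -10.5, 18.6]
finger_gap: 0.0155
time: 20.1
eef_pos: [0.5427, 0.1656, 0.036]
tcp_rot: [[0.665, 0.747, -0.001], [0.747, -0.664, -0.006], [-0.005, 0.004, -1.0]]
ft_force: [-9.8, -9.6, 15.6]
finger_gap: 0.0153
now [0.5427 0.1656 0.036 ] yaw 48.35 turn [ 0.21  0.29 -0.24]
-0.0001 -0.0001 0.0000 0.21 0.29 -0.24 0
[-1.86712702  2.14032515  0.04747845]
```

```bash
python3 -m jog '0.005 0.0003 0 0 0.2 0 0;0.005 0.0003 0 0 0.2 0 0'; python3 - <<'E'
from h import *
a,_=snap('side','z',270,195,120,90,5); b,_=snap('top','z2',235,170,150,120,5)
A=cv2.resize(a[195:290,270:390,::-1],(760,600),interpolation=cv2.INTER_CUBIC)
B=cv2.resize(b[185:300,235:385,::-1],(400,300),interpolation=cv2.INTER_CUBIC)
A=cv2.resize(A,(400,317));cv2.imwrite("pics/fin.png",np.hstack([A[:300],B]))
E
```

```text
time: 20.3
eef_pos: [0.5427, 0.1654, 0.0359]
tcp_rot: [[0.666, 0.746, -0.009], [0.746, -0.666, -0.015], [-0.017, 0.004, -1.0]]
ft_force: [-17.4, -13.9, 25.1]
finger_gap: 0.0155
```

View pics/fin.png

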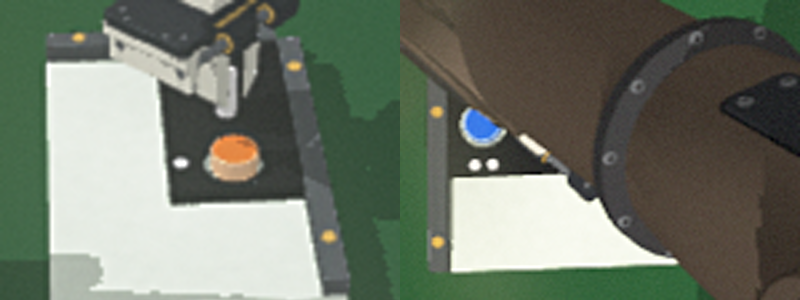

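The picture shows the carrier's near edge parallel to the stage edge and its sides against both fences, with both dishes seated. I'll do a final press with the tilt taken out, then check.

```bash
python3 -m jog '0.0045 0.0002 0 -0.2 1.0 0 0'; python3 -m jog '0.0045 0 0 0 0.5 0 0;0.0045 0 0 0 0.4 0 0'; python3 - <<'E'
from h import *
p,d=env.read_camera('top'); g=cv2.cvtColor(p,cv2.COLOR_RGB2GRAY)
def edge(us,v0,v1,z):
    P=[]
    for u in us:
        c=g[v0:v1,u].astype(float); k=np.abs(np.diff(c)).argmax()
        P.append(ray('top',u,v0+k+.5,z)[:2])
    P=np.array(P); return np.degrees(np.arctan(np.polyfit(P[:,1],P[:,0],1)[0]))
print("carrier -x edge deg",edge(range(256,290,2),230,250,.015),"stage edge",edge(range(256,310,2),275,300,.01))
s=env.state();print(s['time'],s['ft_force'],s['tcp_rot'][:,2],s['eef_pos'],s['finger_gap'])
E
```

```text
time: 20.5
eef_pos: [0.5428, 0.1655, 0.0359]
tcp_rot: [[0.667, 0.745, -0.0], [0.745, -0.667, -0.011], [-0.008, 0.007, -1.0]]
ft_force: [-14.2, -11.4, 21.4]
finger_gap: 0.015
time: 20.7
eef_pos: [0.5428, 0.1655, 0.0359]
tcp_rot: [[0.668, 0.744, -0.0], [0.744, -0.668, -0.012], [-0.009, 0.008, -1.0]]
ft_force: [-15.7, -11.5, 22.8]
finger_gap: 0.0152
carrier -x edge deg 3.355341968494323 stage edge -1.1668555867888093
20.75 [-14.76981142 -11.82484068  22.19544794] [-1.52015692e-04 -1.21202822e-02 -9.99926535e-01] [0.54278409 0.16546345 0.03589458] 0.015209761892666778
```

My search window missed the edge, which is at row ~253. Rechecking.

```bash
python3 - <<'E'
from h import *
def fit(g,n,us,v0,v1,z,col=False):
    P=[]
    for u in us:
        c=(g[u,v0:v1] if col else g[v0:v1,u]).astype(float); w=np.abs(np.diff(c)); k=w.argmax()
        a=w[max(k-1,0):k+2]; k=k+((np.arange(len(a))-min(k,1))*a).sum()/a.sum()+.5+v0
        P.append(ray(n,*((k,u) if col else (u,k)),z)[:2])
    P=np.array(P);f=np.polyfit(P[:,1],P[:,0],1); r=P[:,0]-np.polyval(f,P[:,1])
    return np.degrees(np.arctan(f[0])).round(2),r.std().round(5),P[[0,-1]].round(4).tolist()
t=cv2.cvtColor(env.read_camera('top')[0],cv2.COLOR_RGB2GRAY)
print("car -x edge",fit(t,'top',range(257,291,2),248,258,.022)); print("stage -x edge",fit(t,'top',range(257,330,2),280,298,.01))
s=cv2.cvtColor(env.read_camera('side')[0],cv2.COLOR_RGB2GRAY)
print("side: car -x edge (vs -y axis)",fit(s,'side',range(228,256,2),312,328,.022,True)); 
P=lambda u,v,z:ray('side',270+u*.3,195+v*.3,z).round(4)
print("car -x-y corner",P(171,205,.022),"car +x-y",P(306,199,.022))
E
```

```text
car -x edge (np.float64(-1.03), np.float64(0.00137), [[0.4924, 0.2426], [0.4937, 0.166]])
stage -x edge (np.float64(-2.34), np.float64(0.00228), [[0.4065, 0.2438], [0.4161, 0.0717]])
side: car -x edge (vs -y axis) (np.float64(-1.92), np.float64(0.00383), [[0.496, 0.1643], [0.4983, 0.0633]])
car -x-y corner [0.4997 0.0541 0.022 ] car +x-y [0.5946 0.0557 0.022 ]
```

```bash
python3 -c "
from station import env
s=env.state();print(s['ft_force'],s['finger_gap']);print(env.close_job())"
```

```text
[-14.48118672 -11.66515973  21.92018936] 0.015084741593950261
the job is handed in; nothing more can be done
None
```

I set the amber dish in the one-dot pocket and let go of it. I then set the blue dish that started farthest from the base in the two-dot pocket. Last, I gripped the post and slid the black carrier along the far fence into the stage corner. I handed the job in at about 21 s, still gripping the post and pressing.

- **Push and grip:** at hand-in the force on the tool was about −14.5 N in x and −11.7 N in y, with about 22 N of downward press. The finger gap was 15 mm on the post. The TCP stayed within about 0.2 mm over the last presses.
- **Dishes:** they looked seated in close-ups after each was released and again in the final picture. In that last picture the arm hid part of the view from above.
- **Squareness:** in the last picture the carrier lies against both fences. My edge fits are rough. They put the carrier at about 1.0° (top camera) and 1.9° (side camera), against 1.1° to 2.3° for the stage. That agrees within noise but does not prove a fraction-of-a-degree fit. One earlier edge fit gave 3.4° because its search window missed the edge, so I discarded it.
- **Tool tilt:** the tool was still leaning about 0.7° under the push at the end.
- **Bystanders:** I did not touch the rose dish, the other blue dish, the bottle, the tweezers or the slide box.

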